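# Close the photographic paper safe: inner flap, then cover

## Robot

A 6-joint arm with a two-finger parallel gripper is mounted at the origin on a cart in front of the work surface, level with it; the furniture and walls round the work are solid. World frame = base frame: x ahead of the robot, y to its left, z up, the work surface at z = 0. Lengths are in m, angles in rad, forces in N, time in s.
With the tool pointing down it reaches from about 0.35 to 0.975 m from the base axis. Payload 7.1 kg.
Tool frame: the origin (TCP) lies at the very end of the fingers, on their centre line; the grasp point (between the pads) lies ctrl.tcp_to_grasp behind it (ctrl.tcp_to_grasp is the distance from the TCP to the grasp point, in m); z points along the fingers, y is the line along which they close (so a half turn about z gives the same grasp; the last joint's range is limited). The gripper opens to 88 mm and grips with 3 to 60 N. Pads are 20 mm wide; open, the fingers measure 115 mm over their backs; the gripper's body (75 mm by 178 mm) begins 61 mm behind the grasp point.
Start: joints at [1.098, 0.423, 1.63, -0, 1.089, -0.019], TCP at [0.274, 0.562, 0.223] pointing down, gripper open.
Joint ranges: [-3, 3], [-0.9, 2.11], [0.09, 2.58], [-1.31, 4.45], [0.11, 2.69], [-2.54, 2.54]. Speed limits (rad/s): [2.39, 2.39, 3.01, 3.14, 3.14, 3.14].

## Interface

Orientations are given as a unit quaternion [x, y, z, w].
In Python, from plant import monitor, vision, ctrl gives the robot as it stands.
- The arm moves only by the tool carry_out, never from a script. Its arguments are lists of equal length, an entry for each row: "hand": the finger opening in cm, from 0 to 8.78; "xyz": the shift along the tool's x, y, z in cm, a list of three; "turn": the turn about the tool's z in degrees. In form: {"hand": [hand, ...], "xyz": [[tx, ty, tz], ...], "turn": [turn, ...]}. A call has 1 to 20 rows; each row is the pose to reach, as a shift and turn from the pose commanded when the call began, along the tool's axes at that moment; what a row does not reach only later rows make up. A row lasts 1/8 s, in which the tool goes at most 62.5 mm and 10.7 degrees, less where a joint would pass 70% of its speed; a pose out of reach is approached as far as the arm can. A call with a gripper value outside its range is refused whole. The fingers move at their own pace and stop on an object; "newtons" is the grip in N (left out, the last holds). Time passes only in rows, so rows that repeat a pose let the fingers close. It gives the time, the measured TCP pose, the force, the opening and the grip force at its end, in the units of the state.
- monitor.sense(): the state, without advancing time (a new reading comes with each control period).
- vision.camera(name): name is "scene" or "top" or "wrist"; returns (picture, depth): 384x512x3 uint8, red, green, blue; 384x512 float32, m along the optical axis (not along the pixel's ray), 0 where there is no reading.
- vision.get_calibration(name): a dict with "camera_matrix" (3x3 intrinsics, pixels), "extrinsics" (4x4, takes a point from camera to world coordinates). Camera axes: x right, y down, z forward; pixel columns grow to the right and rows downward; lengths in m; the calibration is good to about 2 mm. A picture is of the moment at which its call begins: read the wrist's pose just before it. get_calibration takes no time and is no camera call; for the wrist camera it gives the pose at the moment of the call.
- ctrl.close_job(): hands the job in; it is judged then, once.
The state is a dict: "t": time; "joints": joint angles; "joint_vel": joint speeds; "joint_efforts": joint torques, N m; "ee_pos": TCP position; "ee_rot": TCP orientation; "contact_force": force on the tool from outside, world axes, zero at the start; "moment": the same for the moment, N m; "width": finger opening in m; "finger_force": force on a finger pad.
Only numpy, scipy, OpenCV 4.12 (cv2) and the standard library are available. Lean on these libraries where they do the work, as an engineer would, in place of code of your own. Each camera call takes 0.05 s, during which the arm holds its last target. There are 200 camera calls.

## Task

Close the paper safe on the bench: fold its upright inner flap down flat over the paper, and only then swing the open cover over it until it is fully shut. Do it by pushing with the fingertips on the outer faces of flap and cover: grip nothing, lift nothing, and do not touch the inner side of the flap or of the cover. Leave the safe where it stands, and do not disturb the small things standing round it.

Things in the scene. Friction and masses are not known exactly. Their poses are not given: they have to be found in the camera images.
- safe: Grey plastic case, loose on rubber feet, about 3 kg with its parts (a sideways push over about 10 N may slide it): 170 mm along x, 220 along y, rim 75 mm above the bench, walls 5. Origin: centre of underside. At yaw 0 x points away from the robot, y left, z up; yaw within 0.4 rad. Paper inside reaches 44 mm high. Hinges run along x: the cover's at y +112, z 77 mm; the flap's at y -100, z 52 mm.
- cover (a joint): Angle of the cover about its hinge on the left rim: 0 = shut flat on the rim, pi/2 upright, starts at 1.7 to 2.0 (leaning out to the left). The stiff hinge stays where it is left: 0.36 N m moves it (1 to 4 N near the free edge). Grey plate, 178 mm along the hinge, reaching 226 mm from it, its outer face 5 mm off the hinge line (shut: the top, 82 mm above the bench).
- cover_edge (a point): Middle of the cover's free edge, on its outer face, 226 mm from the hinge line.
- cover_liner: Dark rubber pad, 152 x 198 x 10 mm, fixed to the inner side of the cover (the side that looks down when shut); not to be touched by the fingers. Origin on the cover's hinge line, midway along it; axes as those of the safe when the cover is shut.
- flap (a joint): Angle of the inner flap about its hinge inside the right wall: 0 = flat over the paper (top face 54 mm above the bench), pi/2 upright, starts at 1.45 to 1.65. Stiff hinge, 0.09 N m (about 1 N), stays where left. Black plate, 150 mm along the hinge, reaching 166 mm, 4 mm thick, 3 mm rib at the free edge; outer face 1.5 mm off the hinge line, looks right while it stands, up when folded.
- flap_edge (a point): Middle of the flap's free edge, on its outer face, 166 mm from the hinge line.
- flap_back: Back of the flap, the face that looks left towards the cover while the flap stands and down at the paper when folded; not to be touched by the fingers. Origin on the flap's hinge line, midway along it; axes as those of the safe when the flap is folded down.
- film_can: Bystander: loose film can, 34 mm across, 51 mm high, upright; origin at the centre of its underside. It, the loupe and the lens case stand close to the right side and the far side of the safe, in any order.
- loupe: Bystander: loose film loupe with a clear foot, 42 mm across, 48 mm high, upright; origin at the centre of its underside.
- lens_case: Bystander: loose round lens case with a black lid, 54 mm across, 42 mm high, upright; origin at the centre of its underside.

How it is judged:
By the outcome, as a careful person would: the job done as asked, in the order asked, and still so for the second after the job is handed in, with the robot touching nothing.
It also fails if it takes over 56 s, if anything falls off the work surface, if the arm or the gripper's body presses on something with over 40 N, if the wrist force passes 120 N, or if a joint passes its speed limit or range.

## Working session

There is one attempt and no reset: what is moved stays moved. The work goes in short steps, Python scripts to look and compute and a tool call to move; the robot and the scene stay as the last step left them, time stands still between calls to the robot, and variables do not carry over. Pictures are saved under pics/ and viewed, at most 10 in all, crops included, and the job is handed in when it is done.

Besides the shell and the picture viewer there is one more tool, called after "Call:" as name([rows], argument=value, ...), one row to a line, values as JSON. carry_out: Moves the arm, as the interface text tells. Its arguments: {"type":"object","properties":{"hand":{"type":"array"},"xyz":{"type":"array"},"turn":{"type":"array"},"newtons":{"type":"number"}},"required":["hand","xyz","turn"]}

```bash
mkdir -p pics; ls; python3 - <<'E'
from plant import monitor, vision, ctrl
import cv2, numpy as np
s=monitor.sense(); print({k:np.round(v,3) for k,v in s.items()}, ctrl.tcp_to_grasp)
ims=[]
for n in ("scene","top"):
    p,d=vision.camera(n); c=vision.get_calibration(n)
    np.savez(f"pics/{n}.npz",p=p,d=d,K=c["camera_matrix"],T=c["extrinsics"])
    cv2.imwrite(f"pics/{n}0.png",p[:,:,::-1]); print(n,np.round(c["extrinsics"],3).tolist())
E
```

```text
pics
{'t': np.float64(0.0), 'joints': array([ 1.098,  0.424,  1.631,  0.   ,  1.089, -0.019]), 'joint_vel': array([ 0.001,  0.001,  0.   , -0.   ,  0.001, -0.001]), 'joint_efforts': array([-3.0000e-03, -5.4463e+01, -2.7367e+01,  6.4000e-02,  2.3000e-02,
       -0.0000e+00]), 'ee_pos': array([0.274, 0.561, 0.222]), 'ee_rot': array([ 0.225,  0.974, -0.001, -0.   ]), 'contact_force': array([-0.027,  0.99 ,  0.746]), 'moment': array([-0.052, -0.002, -0.054]), 'finger_force': np.float64(0.0), 'width': np.float64(0.088)} 0.0187
scene [[0.698, -0.595, 0.398, 0.189], [-0.716, -0.573, 0.4, -0.393], [-0.01, -0.564, -0.826, 0.902], [0.0, 0.0, 0.0, 1.0]]
top [[-0.003, -0.993, 0.12, 0.472], [-1.0, 0.004, 0.004, -0.006], [-0.005, -0.12, -0.993, 0.976], [0.0, 0.0, 0.0, 1.0]]
```

View pics/top0.png

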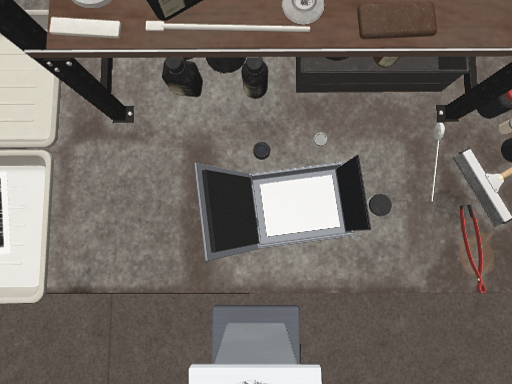

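View pics/scene0.png

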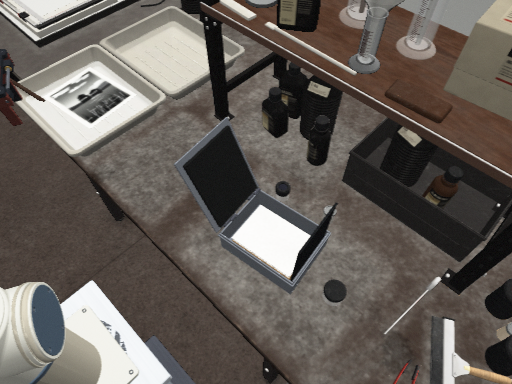

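The top view shows the safe's tray at about (255–350, 168–240), with the cover leaning left at (200–258, 165–258) and the flap at (340–368, 158–232). The film can is at (262,150), the loupe at (320,139) and the lens case at (380,204). A shelf overhangs the far side (rows < 50). Next I'll measure these from the depth images.

```bash
cat > h.py <<'E'
import numpy as np, cv2
def cloud(n):
    z=np.load(f"pics/{n}.npz"); d=z["d"]; K=z["K"]; T=z["T"]
    v,u=np.mgrid[:d.shape[0],:d.shape[1]]
    P=np.stack([(u-K[0,2])/K[0,0]*d,(v-K[1,2])/K[1,1]*d,d],-1)
    W=P@T[:3,:3].T+T[:3,3]; W[d<=0]=np.nan
    return W,z["p"]
E
python3 - <<'E'
from h import *
np.set_printoptions(precision=4,suppress=True)
W,p=cloud("top"); S,ps=cloud("scene")
for u,v in [(300,205),(205,255),(198,166),(258,175),(260,240),(252,243),(355,158),(367,228),(345,235),(262,150),(320,139),(380,204),(230,280),(250,52),(250,20),(130,112),(437,112)]: print((u,v),W[v,u])
X=np.concatenate([W.reshape(-1,3),S.reshape(-1,3)]); X=X[np.isfinite(X).all(1)]
roi=(X[:,0]>.3)&(X[:,0]<.75)&(X[:,1]>-.3)&(X[:,1]<.25)
X=X[roi]
m=(X[:,2]>.070)&(X[:,2]<.079); R=X[m]
print("rim n",m.sum(), cv2.minAreaRect(R[:,:2].astype(np.float32)*1000))
# paper
q=(p.min(-1)>200)&(abs(W[...,2]-.044)<.008)&(abs(W[...,0]-.5)<.2); print("paper",cv2.minAreaRect(W[q][:,:2].astype(np.float32)*1000), np.median(W[q][:,2]),W[q].mean(0))
for nm,(u,v) in dict(can=(262,150),loupe=(320,139),lens=(380,204)).items():
    c=W[v,u]; k=(np.hypot(X[:,0]-c[0],X[:,1]-c[1])<.05)&(X[:,2]>.03)&(X[:,2]<.056)
    print(nm,k.sum(),np.percentile(X[k],[2,50,98],axis=0).round(3).tolist())
b=(W[...,2]<.01)&(W[...,2]>-.01); print("table x range",np.nanmin(W[b],0),np.nanmax(W[b],0))
E
```

```text
(300, 205) [ 0.5365 -0.1124  0.0419]
(205, 255) [0.4322 0.0839 0.2837]
(198, 166) [0.5924 0.0996 0.2768]
(258, 175) [ 0.6054 -0.0112  0.0733]
(260, 240) [ 0.4538 -0.0152  0.0758]
(252, 243) [0.4485 0.0027 0.1273]
(355, 158) [ 0.619  -0.2053  0.2096]
(367, 228) [ 0.4792 -0.2227  0.2146]
(345, 235) [ 0.4646 -0.2112  0.0744]
(262, 150) [ 0.6718 -0.0214  0.0428]
(320, 139) [ 0.6973 -0.1632  0.0491]
(380, 204) [ 0.5383 -0.3054  0.0414]
(230, 280) [ 0.3548  0.0586 -0.0006]
(250, 52) [0.7566 0.0023 0.3894]
(250, 20) [0.809  0.0022 0.3922]
(130, 112) [0.7801 0.3176 0.0091]
(437, 112) [ 0.7783 -0.4744  0.0034]
rim n 1386 ((535.9407958984375, -107.814697265625), (174.9297332763672, 229.08102416992188), 7.223173141479492)
paper ((536.597412109375, -110.72551727294922), (126.21292114257812, 176.3586883544922), 7.311204433441162) 0.04403679948657757 [ 0.5358 -0.1105  0.044 ]
can 424 [[0.652, -0.038, 0.032], [0.67, -0.019, 0.045], [0.69, -0.001, 0.05]]
loupe 236 [[0.682, -0.178, 0.032], [0.697, -0.161, 0.05], [0.712, -0.148, 0.054]]
lens 314 [[0.513, -0.3, 0.033], [0.536, -0.291, 0.042], [0.56, -0.28, 0.046]]
table x range [ 0.1121 -0.6791 -0.01  ] [1.0995 0.6529 0.01  ]
```

```bash
cat >> h.py <<'E'
from scipy.spatial.transform import Rotation as Ro
O=np.array([.536,-.110,0]); YAW=.126
A=Ro.from_euler("z",YAW)
def rows(targets):
    "safe-frame TCP targets (m) -> shifts in tool axes, cm; plus turn (deg) to bring tool y along safe x"
    from plant import monitor
    s=monitor.sense(); T=Ro.from_quat(s["ee_rot"]); p=np.array(s["ee_pos"])
    ty=T.apply([0,1,0]); turn=np.degrees(np.arctan2(ty[1],ty[0])-YAW)
    W=A.apply(np.atleast_2d(targets))+O
    print("turn",round(turn,1),"TCP in safe",A.inv().apply(p-O).round(4),"F(safe)",A.inv().apply(s["contact_force"]).round(2))
    print((T.inv().apply(W-p)*100).round(1).tolist())
def face(th,r,side):  # contact corner on the flap (side=+1) / cover (-1) -> TCP, finger half width 10 mm
    th=np.asarray(th,float)
    h,off=((-.100,.052),.0015) if side>0 else ((.112,.077),.005)
    y=h[0]+side*(r*np.cos(th)-off*np.sin(th)); z=h[1]+r*np.sin(th)+off*np.cos(th)
    return np.stack([0*th,y-side*.010,z],-1)
E
python3 - <<'E'
from h import *
rows([[0,-.18,.36],[0,-.18,.197]])
E
```

```text
turn 56.8 TCP in safe [-0.1758  0.6989  0.222 ] F(safe) [-0.36 -0.19  0.78]
[[-62.9, -63.9, -13.7], [-62.9, -63.9, 2.6]]
```

Call:
carry_out([
  [0,0,-6],
  [0,0,-12],
  [0,0,-14],
  [-3,-3,-14],
  [-7,-7,-14],
  [-11,-11,-14],
  [-15,-15,-14],
  [-19,-19,-14],
  [-23,-23,-14],
  [-27,-27,-14],
  [-31,-31,-14],
  [-35,-35,-14],
  [-39,-39,-14],
  [-43,-43,-14],
  [-47,-47,-14],
  [-51,-51,-14],
  [-55,-55,-14],
  [-59,-60,-14],
  [-63,-64,-14],
  [-63,-64,-14],
], hand=[0,0,0,0,0,0,0,0,0,0,0,0,0,0,0,0,0,0,0,0], turn=[0,0,0,0,4,8,12,16,20,24,28,32,36,40,44,48,52,55,57,57], newtons=5)

```text
t: 2.6
ee_pos: [0.5598, -0.2931, 0.3612]
ee_rot: [0.664, 0.748, -0.0, -0.001]
contact_force: [0.3, 0.5, -0.2]
width: 0.0005
finger_force: 0.0
```

```bash
python3 - <<'E'
from h import *
from plant import monitor
s=monitor.sense(); print(s["t"],s["width"],s["joints"].round(2) if hasattr(s["joints"],"round") else s["joints"])
th=np.linspace(1.5,0,12)
rows(np.vstack([[0,-.16,.197],[0,-.145,.197],[0,-.127,.197],face(th,.145,1)]))
E
```

```text
2.6 0.0005488033993687624 [-0.5   0.31  1.47 -0.    1.36 -0.62]
turn -0.5 TCP in safe [ 0.0006 -0.1846  0.3612] F(safe) [ 0.38  0.47 -0.17]
[[2.5, -0.1, 16.4], [4.0, -0.1, 16.4], [5.8, -0.1, 16.4], [8.3, -0.1, 16.5], [10.3, -0.1, 16.7], [12.2, -0.1, 17.2], [14.0, -0.1, 18.0], [15.7, -0.2, 19.0], [17.3, -0.2, 20.2], [18.6, -0.2, 21.7], [19.8, -0.2, 23.3], [20.7, -0.2, 25.0], [21.4, -0.2, 26.9], [21.8, -0.2, 28.8], [21.9, -0.2, 30.8]]
```

Call:
carry_out([
  [0,0,5],
  [0,0,10],
  [0,0,15],
  [1,0,16.4],
  [3,0,16.4],
  [5,0,16.4],
  [6,0,16.4],
  [7,0,16.4],
  [8.3,0,16.5],
  [9.3,0,16.6],
  [10.3,0,16.7],
  [11.3,0,17.0],
  [12.2,0,17.2],
  [13.1,0,17.6],
  [14.0,0,18.0],
  [14.9,0,18.5],
  [15.7,0,19.0],
  [16.5,0,19.6],
  [16.5,0,19.6],
], hand=[0,0,0,0,0,0,0,0,0,0,0,0,0,0,0,0,0,0,0], turn=[0,0,0,0,0,0,0,0,0,0,0,0,0,0,0,0,0,0,0])

```text
t: 4.97
ee_pos: [0.5391, -0.1252, 0.1661]
ee_rot: [0.662, 0.749, -0.0, -0.001]
contact_force: [0.4, 1.0, 0.4]
width: 0.0007
finger_force: 0.0
```

```bash
python3 - <<'E'
from h import *
from plant import vision
p,d=vision.camera("scene"); cv2.imwrite("pics/s1.png",cv2.resize(p[90:330,130:400,::-1],None,fx=2,fy=2))
th=np.linspace(.8,0,8)
rows(face(th,.145,1))
E
```

```text
turn -0.2 TCP in safe [ 0.0014 -0.0158  0.1664] F(safe) [ 0.32 -0.41  0.94]
[[0.6, -0.1, 0.9], [1.7, -0.1, 2.1], [2.7, -0.2, 3.5], [3.5, -0.2, 4.9], [4.2, -0.2, 6.4], [4.7, -0.2, 8.0], [5.0, -0.2, 9.6], [5.1, -0.2, 11.3]]
```

View pics/s1.png

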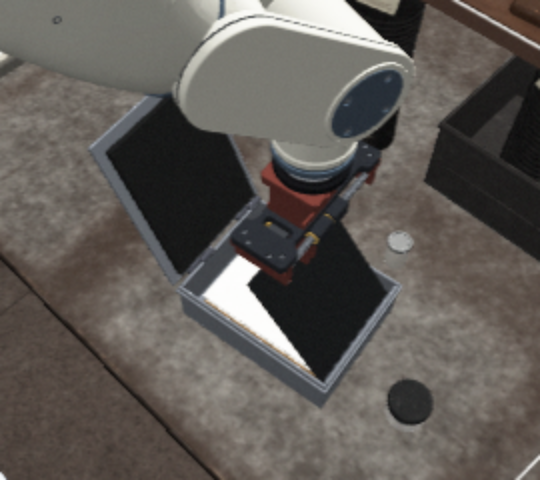

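The crop shows the flap at (320,300) folding ahead of the fingers, which are on its outer face. The cover at (170,190), the lens case at (410,400) and the loupe at (400,240) haven't moved. I'll keep folding.

Call:
carry_out([
  [0.6,0,0.9],
  [1.2,0,1.5],
  [1.7,0,2.1],
  [2.2,0,2.8],
  [2.7,0,3.5],
  [3.1,0,4.2],
  [3.5,0,4.9],
  [4.2,0,6.4],
  [4.5,0,7.2],
  [4.7,0,8.0],
  [4.9,0,8.8],
  [5.0,0,9.6],
  [5.1,0,10.4],
  [5.1,0,11.0],
  [5.1,0,11.3],
  [5.1,0,11.3],
], hand=[0,0,0,0,0,0,0,0,0,0,0,0,0,0,0,0], turn=[0,0,0,0,0,0,0,0,0,0,0,0,0,0,0,0])

```text
t: 7.02
ee_pos: [0.5332, -0.0753, 0.0538]
ee_rot: [0.663, 0.749, -0.0, -0.0]
contact_force: [-1.3, 0.6, 1.8]
width: 0.0002
finger_force: 1.0
```

```bash
python3 - <<'E'
from h import *
rows([[0,.036,.0535]])
E
```

```text
turn -0.2 TCP in safe [0.0016 0.0348 0.0538] F(safe) [-1.23  0.77  1.76]
[[0.1, -0.2, 0.0]]
```

Call:
carry_out([
  [0,0,0.1],
  [0,0,0.2],
  [0,0,0.2],
  [0,0,0.2],
], hand=[0,0,0,0], turn=[0,0,0,0])

```text
t: 7.52
ee_pos: [0.5333, -0.0753, 0.0533]
ee_rot: [0.663, 0.749, 0.0, 0.0]
contact_force: [-6.9, 1.0, 20.1]
width: 0.0002
finger_force: 10.0
```

Call:
carry_out([
  [0,0,-2],
  [0,0,-8],
  [0,0,-14],
  [0,0,-20],
  [0,0,-26],
  [0,0,-31],
  [4,0,-31],
  [9,0,-31],
  [14,0,-31],
  [19,0,-31],
  [23.5,0,-31],
  [23.5,0,-31],
  [23.5,0,-31],
  [23.5,0,-31],
], hand=[0,0,0,0,0,0,0,0,0,0,0,0,0,0], turn=[0,0,0,0,0,0,0,0,0,0,0,0,0,0])

```text
t: 9.28
ee_pos: [0.5049, 0.1569, 0.3616]
ee_rot: [0.663, 0.748, -0.0, 0.0]
contact_force: [-0.5, 0.0, -0.2]
width: 0.0004
finger_force: 0.0
```

```bash
python3 - <<'E'
from h import *
from plant import vision
p,d=vision.camera("top"); c=vision.get_calibration("top"); np.savez("pics/top2.npz",p=p,d=d,K=c["camera_matrix"],T=c["extrinsics"])
cv2.imwrite("pics/t2.png",cv2.resize(p[110:290,140:410,::-1],None,fx=2.5,fy=2.5))
W,p=cloud("top2"); L=A.inv().apply(W.reshape(-1,3)-O).reshape(W.shape)
f=(abs(L[...,0])<.06)&(L[...,1]>-.09)&(L[...,1]<.06)&(L[...,2]<.08)
Q=L[f]; k=np.polyfit(Q[:,1],Q[:,2],1); print("flap slope",k,np.median(Q[:,2]))
g=(abs(L[...,0])<.06)&(L[...,1]>.11)&(L[...,1]<.225)&(L[...,2]>.1)&(L[...,2]<.31)
Q=L[g]; print("cover top",Q[Q[:,2]>np.percentile(Q[:,2],97)].mean(0),len(Q))
ph=np.linspace(1.5,0,14)
print("edge at 2.0",face(2.0,.226,-1))
rows(np.vstack([[0,.25,.262],[0,.222,.262],face([1.95,1.9,1.8,1.7,1.6],.205,-1),face(ph,.205,-1)]))
E
```

```text
flap slope [-0.00044987  0.05317918] 0.05321289017698971
cover top [-0.00417674  0.20437206  0.28184658] 3268
edge at 2.0 [0.         0.22059567 0.28042048]
turn -0.3 TCP in safe [0.0027 0.2687 0.3617] F(safe) [ 0.01  0.06 -0.91]
[[-1.9, -0.3, 10.0], [-4.7, -0.2, 10.0], [-6.6, -0.2, 9.6], [-7.6, -0.2, 9.2], [-9.5, -0.2, 8.6], [-11.5, -0.2, 8.2], [-13.6, -0.2, 8.0], [-15.6, -0.2, 8.0], [-18.0, -0.2, 8.2], [-20.3, -0.2, 8.8], [-22.5, -0.1, 9.5], [-24.6, -0.1, 10.6], [-26.6, -0.1, 11.8], [-28.5, -0.1, 13.3], [-30.1, -0.1, 15.0], [-31.6, -0.1, 16.9], [-32.8, -0.1, 18.9], [-33.8, -0.1, 21.1], [-34.5, -0.1, 23.3], [-35.0, -0.1, 25.6], [-35.2, -0.1, 28.0]]
```

View pics/t2.png

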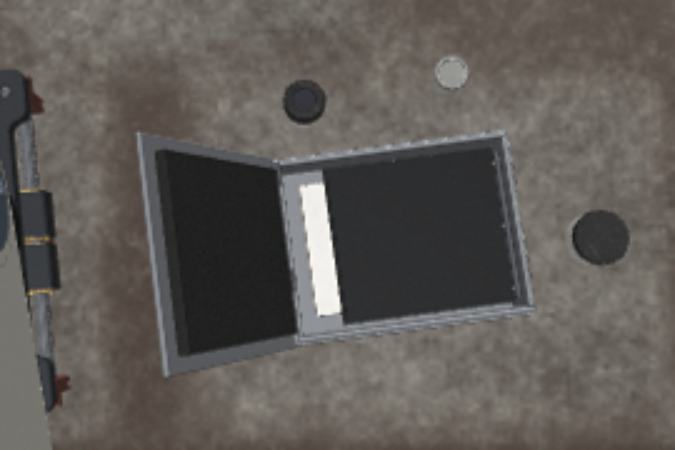

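The picture shows the flap flat over the paper at (420,235); its top face measures 53.2 mm with no slope. The cover at (220,250) hasn't moved, with its edge at y = 0.204, z = 0.282 m in the safe frame. All three bystanders are in place, so I'll push the cover next.

Call:
carry_out([
  [0,0,5],
  [0,0,9],
  [0,0,10],
  [-2,-0.2,10],
  [-3.5,-0.2,10],
  [-5,-0.2,10],
  [-6.5,-0.2,9.7],
  [-7.6,-0.2,9.2],
  [-9,-0.2,8.8],
  [-10.5,-0.2,8.4],
  [-12,-0.2,8.1],
  [-13.6,-0.2,8],
  [-15,-0.2,8],
  [-16.5,-0.2,8.1],
  [-18,-0.2,8.2],
  [-19.2,-0.2,8.5],
  [-20.3,-0.2,8.8],
  [-21.4,-0.2,9.1],
  [-22.5,-0.2,9.5],
  [-22.5,-0.2,9.5],
], hand=[0,0,0,0,0,0,0,0,0,0,0,0,0,0,0,0,0,0,0,0], turn=[0,0,0,0,0,0,0,0,0,0,0,0,0,0,0,0,0,0,0,0])

```text
t: 11.82
ee_pos: [0.5299, -0.0664, 0.2661]
ee_rot: [0.663, 0.749, -0.0, -0.0]
contact_force: [-0.2, 0.2, -0.1]
width: 0.0001
finger_force: 0.0
```

```bash
python3 - <<'E'
from h import *
from plant import vision
p,d=vision.camera("scene"); cv2.imwrite("pics/s3.png",cv2.resize(p[70:330,120:400,::-1],None,fx=2,fy=2))
rows(face(np.linspace(1.2,0,14),.205,-1))
E
```

```text
turn -0.3 TCP in safe [-0.0005  0.0444  0.2663] F(safe) [ 0.47 -0.34  0.09]
[[0.8, 0.1, -0.4], [-0.9, 0.1, 0.4], [-2.6, 0.1, 1.3], [-4.2, 0.1, 2.3], [-5.7, 0.1, 3.5], [-7.1, 0.1, 4.8], [-8.3, 0.1, 6.2], [-9.4, 0.1, 7.7], [-10.4, 0.1, 9.4], [-11.2, 0.1, 11.1], [-11.8, 0.1, 12.9], [-12.3, 0.1, 14.7], [-12.6, 0.1, 16.5], [-12.7, 0.1, 18.4]]
```

View pics/s3.png

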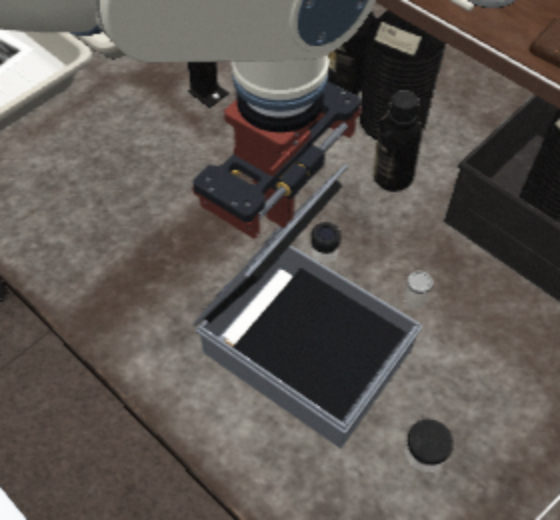

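The crop shows the cover plate past upright, with the fingers behind its outer face around (290,210). The flap is still flat and the bystanders haven't moved. I'll carry on round the arc.

Call:
carry_out([
  [-0.9,0,0.4],
  [-2.6,0,1.3],
  [-4.2,0,2.3],
  [-5.7,0,3.5],
  [-7.1,0,4.8],
  [-8.3,0,6.2],
  [-9.4,0,7.7],
  [-10,0,8.6],
  [-10.4,0,9.4],
  [-11.2,0,11.1],
  [-11.6,0,12],
  [-11.8,0,12.9],
  [-12.3,0,14.7],
  [-12.5,0,15.6],
  [-12.6,0,16.5],
  [-12.7,0,17.3],
  [-12.7,0,18],
  [-12.7,0,18.3],
  [-12.7,0,18.3],
], hand=[0,0,0,0,0,0,0,0,0,0,0,0,0,0,0,0,0,0,0], turn=[0,0,0,0,0,0,0,0,0,0,0,0,0,0,0,0,0,0,0])

```text
t: 14.25
ee_pos: [0.5456, -0.1916, 0.0836]
ee_rot: [0.663, 0.749, -0.0, -0.0]
contact_force: [0.3, -0.4, -0.3]
width: 0.0006
finger_force: 0.0
```

```bash
python3 - <<'E'
from h import *
rows([[0,-.083,.082]])
E
```

```text
turn -0.2 TCP in safe [-0.0008 -0.0821  0.0836] F(safe) [ 0.23 -0.42 -0.32]
[[-0.1, 0.1, 0.2]]
```

Call:
carry_out([
  [0,0,0.1],
  [0,0,0.2],
  [0,0,0.3],
  [0,0,0.35],
  [0,0,0.35],
], hand=[0,0,0,0,0], turn=[0,0,0,0,0])

```text
t: 14.88
ee_pos: [0.5459, -0.1917, 0.0817]
ee_rot: [0.663, 0.749, 0.0, 0.0]
contact_force: [-3.7, 1.8, 13.5]
width: 0.0006
finger_force: 6.7
```

Call:
carry_out([
  [0,0,-1],
  [0,0,-5],
  [0,0,-10],
  [0,0,-16],
  [0,0,-22],
  [0,0,-27],
  [6,0,-27],
  [12,0,-27],
  [18,0,-27],
  [24,0,-27],
  [30,0,-27],
  [30,0,-27],
], hand=[0,0,0,0,0,0,0,0,0,0,0,0], turn=[0,0,0,0,0,0,0,0,0,0,0,0])

```text
t: 16.38
ee_pos: [0.5082, 0.1094, 0.3505]
ee_rot: [0.661, 0.751, 0.0, -0.0]
contact_force: [-0.4, 0.4, 0.1]
width: 0.0006
finger_force: 0.0
```

```bash
python3 - <<'E'
from h import *
from plant import vision
p,d=vision.camera("top"); c=vision.get_calibration("top"); np.savez("pics/top4.npz",p=p,d=d,K=c["camera_matrix"],T=c["extrinsics"])
cv2.imwrite("pics/t4.png",cv2.resize(p[110:290,140:410,::-1],None,fx=2.5,fy=2.5))
W,p=cloud("top4"); L=A.inv().apply(W.reshape(-1,3)-O).reshape(W.shape)
f=(abs(L[...,0])<.07)&(L[...,1]>-.10)&(L[...,1]<.06)&(L[...,2]<.12)
Q=L[f]; print("cover slope",np.polyfit(Q[:,1],Q[:,2],1),np.median(Q[:,2]))
f=(abs(L[...,2]-.082)<.006); print(cv2.minAreaRect(W[f][:,:2].astype(np.float32)*1000))
rows([[0,0,.3]])
E
```

```text
cover slope [-0.00148937  0.08217138] 0.08221011838069248
((664.1347045898438, -121.38336181640625), (969.944091796875, 457.2984924316406), 89.85967254638672)
turn -0.0 TCP in safe [1.000e-04 2.192e-01 3.504e-01] F(safe) [-0.31  1.05 -0.3 ]
[[-21.9, -0.0, 5.0]]
```

View pics/t4.png

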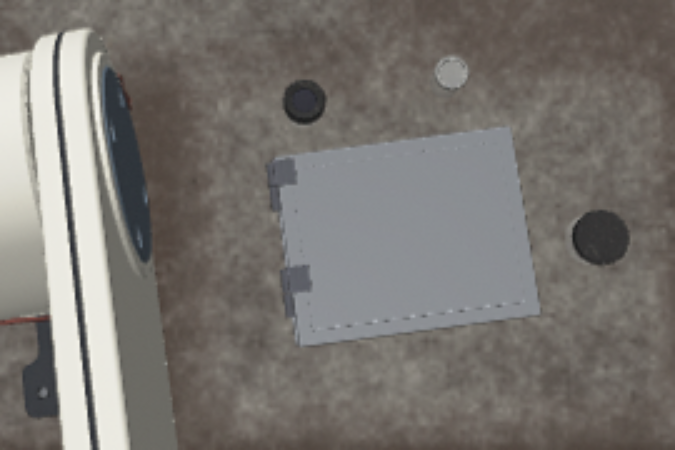

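The cover is shut flat at (410,235), with its top at 82.2 mm as specified and no slope. The film can (304,101), loupe (451,72) and lens case (601,237) are where they were, and the arm is clear. I'm handing it in.

```bash
python3 -c "
from plant import ctrl
print(ctrl.close_job())"
```

```text
the job is handed in; nothing more can be done
None
```

The paper safe is closed: the flap was folded flat first and then the cover pushed fully shut (top at 82 mm), with the safe and the small things around it where they were, and the job was handed in at about 16 s.

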